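# Square a long panel filter into the corner of a test fixture

### The arm

A 6-joint arm with a two-finger parallel gripper is mounted at the origin on the work surface. World frame = base frame: x ahead of the robot, y to its left, z up, the work surface at z = 0. Lengths are in mm, angles in rad, forces in N, time in s.
With the tool pointing down it reaches from about 300 to 775 mm from the base axis. Payload 14.6 kg.
Tool frame: the origin (TCP) lies between the finger pads; the fingertips stand 22 mm ahead of it and the grasp point (between the pads) lies 3 mm ahead of it; z points along the fingers, y is the line along which they close (so a half turn about z gives the same grasp; the last joint's range is limited). The gripper opens to 85 mm and grips with 20 to 120 N. Pads are 22 mm wide; open, the fingers measure 114 mm over their backs; the gripper's body (76 mm by 85 mm) begins 54 mm behind the grasp point. The pads swing forward as they close: fully open they stand 13 mm farther back than shut.
Start: joints at [1.149, 0.3, 1.521, -0, 1.321, -0.067], TCP at [191.068, 515.735, 232.881] pointing down, gripper open.
Joint ranges: [-3.03, 3.03], [-0.79, 2.21], [0.23, 2.52], [-1.04, 4.18], [0, 3.07], [-2.55, 2.55]. Speed limits (rad/s): [2.22, 2.22, 2.57, 3.14, 3.14, 3.14].

### API

Orientations are given as a 3x3 rotation matrix whose columns are the frame's x, y, z axes.
In Python, from plant import robot gives the robot as it stands.
- The arm moves only by the tool arm_command, never from a script. Its argument "moves" is a list of rows, each an object with "claw": the finger opening in m, from 0 to 0.0854; "slide": the shift along the tool's x, y, z in m, a list of three; "roll": the turn about the tool's z in rad. In form: [{"claw": claw, "slide": [dx, dy, dz], "roll": roll}, ...]. A call has 1 to 20 rows; each row shifts and turns the commanded pose from where the row before left it, along the tool's axes as they then stand; what a row does not reach is not made up. A row lasts 1/10 s, in which the tool goes at most 50 mm and 8.59 degrees, less where a joint would pass 70% of its speed; a pose out of reach is approached as far as the arm can. A call is refused whole if a number of a shift passes 0.05 or a number of a turn 0.15, either way. A call with a gripper value outside its range is refused whole. The fingers move at their own pace and stop on an object; "squeeze" is the grip in N (left out, the last holds). Time passes only in rows, so rows that do not move let the fingers close. It gives the time, the measured TCP pose, the force, the opening and the grip force at its end, in the units of the state.
- robot.sense(): the state, without advancing time (a new reading comes with each control period).
- robot.get_image(name): name is "side" or "top"; returns (picture, depth): 400x640x3 uint8, red, green, blue; 400x640 float32, mm along the optical axis (not along the pixel's ray), 0 where there is no reading.
- robot.camera_info(name): a dict with "fov_y" (degrees; the focal length in pixels is half the picture's height over the tangent of half this angle, whatever the lens; pixels are square), "cx", "cy" (the principal point, pixels), "T" (4x4, takes a point from camera to world coordinates). Camera axes: x right, y down, z forward; pixel columns grow to the right and rows downward; lengths in mm; the calibration is good to about 2 mm. A picture is of the moment at which its call begins. camera_info takes no time and is no camera call.
- robot.close_job(): hands the job in; it is judged then, once.
The state is a dict: "t": time; "joint_pos": joint angles; "joint_velocities": joint speeds; "joint_efforts": joint torques, N m; "eef_pos": TCP position; "tool_rot": TCP orientation; "wrist_force": force on the tool from outside, world axes, zero at the start; "wrist_torque": the same for the moment, N m; "opening": opening from 0.0 (shut) to 1.0 (fully open); "gripper_force": force on a finger pad.
Only numpy, scipy, OpenCV 4.12 (cv2) and the standard library are available. Lean on these libraries where they do the work, as an engineer would, in place of code of your own. Each camera call takes 0.05 s, during which the arm holds its last target. There are 200 camera calls.

### The job

Slide the long black-framed filter on the aluminium plate into the corner of the blue square: its long side flush along the long fence and its left end against the short stop, so that all three orange spring pins are pushed fully home and stay in when you let go. Nudge it there gently, by feel, at two points along its side and at its right end: its frame cracks under more than about 25 N, so do not grip it, lift it or tip it. Leave everything else on the bench where it is.

Things in the scene. Friction and masses are not known exactly. Their poses are not given: they have to be found in the camera images.
- fixture: fixed aluminium plate, 260 (its x) by 420 (its y) by 12 mm, its top 12 mm above the table; origin under its centre, x pointing away from the robot, y to the left. A blue L-shaped square, 28 mm high, is clamped on it: the long fence runs along y near the far edge and faces the robot; at its left end the short stop, 52 mm long, juts towards the robot and faces right
- nominal_corner (a point): mark on the plate's top at plate x = 88 mm, y = 135 mm, axes as the plate's: where the inner corner of fence and stop faces nominally is. The square is adjustable and its true setting is not measured: up to 7 mm off in x and y, turned up to 0.06 rad. It is rigid; the fence reaches 257 mm right of the corner, 14 mm thick; two clamp knobs behind it reach 30 mm above the plate
- filter: loose rigid filter, black frame, white pleats on top: 46 (its x) by 240 (its y) by 40 mm tall, 0.35 to 0.65 kg, flat on the plate; sliding takes 1 to 3 N; origin under its centre, y along it to the left, x away from the robot. Seated, its far long side meets the fence and its left end the stop: centre 23 mm from the fence face, 120 mm from the stop face
- pin_left (a joint): left orange spring pin in the fence, 85 mm right of the inner corner, 16 mm above the plate, 10 mm thick, round-nosed; m pushed in: 0 = standing 6 mm out of the fence face, 0.006 = flush with it; its spring gives 0.1 to 0.2 N
- pin_right (a joint): the same, right pin in the fence, 200 mm right of the inner corner
- pin_end (a joint): the same, pin in the face of the short stop, 24 mm from the inner corner; 0 = 6 mm out of the stop's face, 0.006 = flush with it
- cartridge: a round white pleated filter cartridge with black end caps, standing, 90 mm across, 130 mm tall; origin under its centre; not part of the job
- mug: a white mug, 80 mm across, 90 mm tall; origin under its centre; not part of the job
- screwdriver: a screwdriver lying on the table; not part of the job
- wrench: a steel wrench lying on the table; not part of the job
- tape: a blue roll, 90 mm across, 24 mm high, lying on the table; not part of the job
- spare_knob: a spare black clamp knob, 28 mm across, 26 mm tall, standing on the near left corner of the fixture plate (100 mm nearer than and 180 mm left of the plate's centre, in the plate's axes, give or take 12 mm); not part of the job

How it is judged:
By the outcome, as a careful person would: the job done as asked, in the order asked, and still so for the second after the job is handed in, with the robot touching nothing.
It also fails if it takes over 72 s, if anything falls off the work surface, if the arm or the gripper's body presses on something with over 40 N, if the wrist force passes 120 N, or if a joint passes its speed limit or range.

## Working session

There is one attempt and no reset: what is moved stays moved. The work goes in short steps, Python scripts to look and compute and a tool call to move; the robot and the scene stay as the last step left them, time stands still between calls to the robot, and variables do not carry over. Pictures are saved under pics/ and viewed, at most 10 in all, crops included, and the job is handed in when it is done.

Besides the shell and the picture viewer there is one more tool, called after "Call:" as name(argument=value, ...) on one line, values as JSON. arm_command: Moves the arm, as the interface text tells. Its arguments: {"type":"object","properties":{"moves":{"type":"array"},"squeeze":{"type":"number"}},"required":["moves"]}

```bash
mkdir -p pics; cat > h.py <<'E'
import numpy as np, cv2
from plant import robot
def cam(n):
    i=robot.camera_info(n); f=200/np.tan(np.radians(i["fov_y"])/2); return f,i["cx"],i["cy"],np.array(i["T"])
def px2w(n,u,v,z):
    f,cx,cy,T=cam(n); d=T[:3,:3]@np.array([(u-cx)/f,(v-cy)/f,1]); o=T[:3,3]; return o+d*(z-o[2])/d[2]
def w2px(n,p):
    f,cx,cy,T=cam(n); q=np.linalg.inv(T)@np.append(p,1); return f*q[0]/q[2]+cx, f*q[1]/q[2]+cy
def snap(n,name):
    im,d=robot.get_image(n); cv2.imwrite(f"pics/{name}.png",im[:,:,::-1]); np.save(f"pics/{name}.npy",d); return im,d
E
python3 - <<'E'
from h import *
for n in("top","side"): snap(n,n+"0"); print(n,robot.camera_info(n))
s=robot.sense(); print({k:np.round(v,3) for k,v in s.items()})
E
```

```text
top {'fov_y': 51.57216076087506, 'cx': 316.7368741202498, 'cy': 201.50512994045738, 'T': array([[-2.23658053e-02, -9.97793609e-01,  6.25114818e-02,
         4.33445255e+02],
       [-9.99749236e-01,  2.22524816e-02, -2.50854483e-03,
         3.87735107e+01],
       [ 1.11197440e-03, -6.25519118e-02, -9.98041092e-01,
         1.12512026e+03],
       [ 0.00000000e+00,  0.00000000e+00,  0.00000000e+00,
         1.00000000e+00]])}
side {'fov_y': 49.45566404263994, 'cx': 321.6812033243782, 'cy': 199.00471757371466, 'T': array([[ 9.03669749e-01, -2.50786486e-01,  3.47112551e-01,
         1.04726585e+02],
       [-4.28221630e-01, -5.34296526e-01,  7.28802757e-01,
        -8.78358044e+02],
       [ 2.68714767e-03, -8.07238107e-01, -5.90219805e-01,
         7.57157177e+02],
       [ 0.00000000e+00,  0.00000000e+00,  0.00000000e+00,
         1.00000000e+00]])}
{'t': np.float64(0.1), 'joint_pos': array([ 1.149,  0.3  ,  1.522,  0.   ,  1.321, -0.067]), 'joint_velocities': array([-0.002, -0.002, -0.003,  0.001, -0.002, -0.002]), 'joint_efforts': array([ 0.0000e+00, -5.4438e+01, -3.6237e+01, -0.0000e+00,  3.0000e-03,
       -0.0000e+00]), 'eef_pos': array([190.978, 515.564, 232.361]), 'tool_rot': array([[-0.938,  0.347, -0.   ],
       [ 0.347,  0.938, -0.001],
       [ 0.   , -0.001, -1.   ]]), 'wrist_force': array([ 0.22 ,  0.905, -0.005]), 'wrist_torque': array([0.005, 0.042, 0.   ]), 'gripper_force': np.float64(0.0), 'opening': np.float64(1.0)}
```

View pics/top0.png

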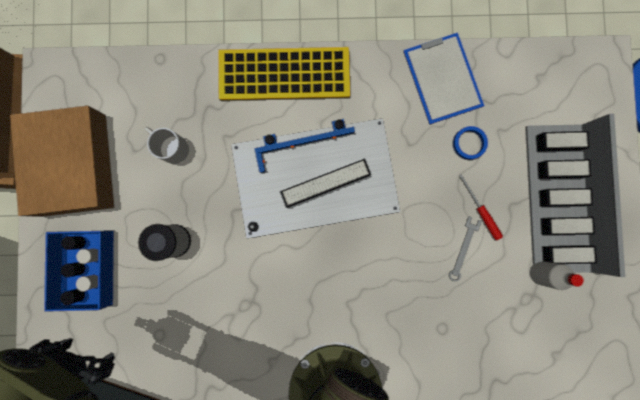

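View pics/side0.png

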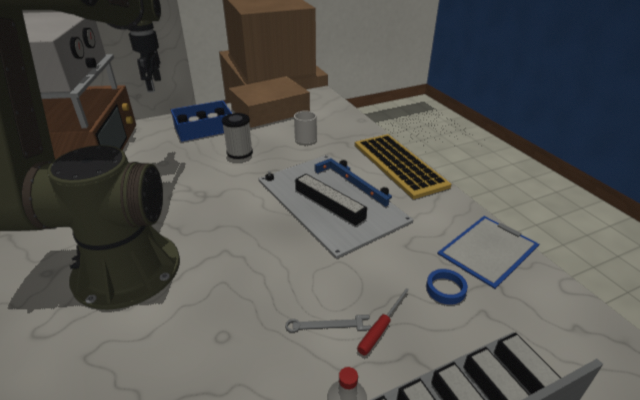

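Top view: the plate has corners near (233,143), (380,121), (398,211) and (247,237). The blue square's corner is near (257,150), and the filter spans about (281,198) to (370,168). I'll enlarge this area.

```bash
python3 - <<'E'
from h import *
im=cv2.imread("pics/top0.png")
c=im[112:244,226:402]; c=cv2.resize(c,None,fx=4.5,fy=4.5,interpolation=cv2.INTER_CUBIC); cv2.imwrite("pics/topc.png",c); print(c.shape)
E
```

```text
(594, 792, 3)
```

View pics/topc.png

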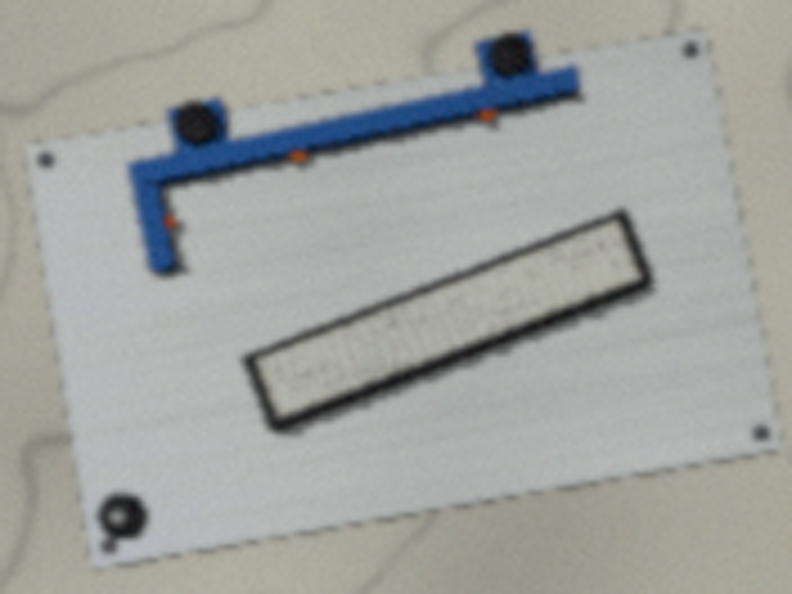

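Enlarged crop: the fence's inner edge runs from about (166,180) to (578,95). The stop's inner edge runs from (162,185) to (176,265). The filter's top corners are near (246,357), (625,211), (650,280) and (273,424).

```bash
python3 - <<'E'
from h import *
def P(x,y,z): return px2w("top",226+(x+.5)/4.5-.5,112+(y+.5)/4.5-.5,z)
pl=[P(*p,12)[:2] for p in[(27,147),(709,33),(777,448),(95,566)]]
print("plate",np.round(pl,1)); c=np.mean(pl,0)
y1=(pl[0]-pl[1])+(pl[3]-pl[2]); x1=(pl[0]-pl[3])+(pl[1]-pl[2])
print("c",c,"yaw",np.arctan2(-y1[0],y1[1]),np.arctan2(x1[1],x1[0]),[np.linalg.norm(pl[i]-pl[i-1]) for i in range(4)])
th=(np.arctan2(-y1[0],y1[1])+np.arctan2(x1[1],x1[0]))/2
R=np.array([[np.cos(th),-np.sin(th)],[np.sin(th),np.cos(th)]])
print("nomcorner",c+R@[88,135])
for n,q in dict(fo1=(130,163),fo2=(574,68),fi1=(166,180),fi2=(578,95),si=(176,265)).items(): print(n,np.round(P(*q,40)[:2],1), np.round(R.T@(P(*q,40)[:2]-c),1))
for q in[(298,157),(487,116),(171,222)]: print("pin",np.round(P(*q,28)[:2],1))
f=[P(*p,52)[:2] for p in[(246,357),(624,211),(651,279),(273,424)]]
print("filter",np.round(f,1),np.mean(f,0),[np.linalg.norm(f[i]-f[i-1]) for i in range(4)])
d=f[0]-f[1]+f[3]-f[2]; print("fyaw",np.arctan2(-d[0],d[1]),"plyaw",th)
# blue mask fit of the top view fence with depth
im=cv2.imread("pics/top0.png").astype(int)
m=(im[:,:,0]-im[:,:,2]>60)
vs,us=np.nonzero(m[112:200,240:362]); vs+=112; us+=240
w=np.array([px2w("top",u,v,40)[:2] for u,v in zip(us,vs)])
pp=(w-c)@R; 
E
```

```text
plate [[ 664.1  263.7]
 [ 724.8 -150.3]
 [ 472.2 -182.8]
 [ 411.   225.7]]
c [568.03724893  39.07239081] yaw 0.1471409634113314 0.13867620154450158 [np.float64(255.8770745385864), np.float64(418.44913707258536), np.float64(254.64510449822941), np.float64(413.01057359256026)]
nomcorner [635.91311416 185.2293849 ]
fo1 [647.4 197.6] [101.1 145.6]
fo2 [698.3 -65.2] [ 114.1 -121.7]
fi1 [636.9 176.6] [ 87.7 126.3]
fi2 [682.1 -67.1] [  97.8 -121.3]
si [586.4 171.4] [ 37.  128.4]
pin [651.2  99.4]
pin [673.4 -13.7]
pin [613.9 175.5]
filter [[ 530.3  130.3]
 [ 610.5  -90.7]
 [ 570.4 -105.2]
 [ 491.2  115.4]] [550.60550994  12.43205139] [np.float64(41.868277088336), np.float64(235.1056964155049), np.float64(42.621089023777344), np.float64(234.3661928479137)]
fyaw 0.346646327273557 plyaw 0.1429085824779165
```

```bash
cat >> h.py <<'E'
YAW=0.188; N=np.array([np.cos(YAW),np.sin(YAW)]); Y=np.array([-N[1],N[0]])
def st(goal=None):
    s=robot.sense(); p=s["eef_pos"]; R=s["tool_rot"]; q=np.array([p[:2]@N,p[:2]@Y,p[2]])
    a=np.arctan2(R[1,1],R[0,1])-np.pi/2   # world yaw of tool y vs world y
    w=s["wrist_force"]; print("t%.1f n,y,z"%s["t"],q.round(2),"yaw%.4f"%a,"tilt",R[:2,2].round(4),"F n,y,z",np.round([w[:2]@N,w[:2]@Y,w[2]],2),"tq",s["wrist_torque"].round(3),"open%.2f"%s["opening"])
    if goal is not None:
        d=np.array(goal)-q; dw=np.append(d[0]*N+d[1]*Y,d[2]); print("roll",-(YAW-a),"slide now",(R.T@dw/1000).round(4),"slide after roll",(np.array([-d[0],d[1],-d[2]])/1000).round(4))
E
python3 -c "
from h import *
st((480,-90,120))"
```

```text
t0.1 n,y,z [283.97 470.79 232.36] yaw-0.3548 tilt [-0.0004 -0.001 ] F n,y,z [ 0.39  0.85 -0.  ] tq [0.005 0.042 0.   ] open1.00
roll -0.5427693677811998 slide now [-0.4575 -0.3788  0.1127] slide after roll [-0.196  -0.5608  0.1124]
```

Call:
arm_command(moves=[{"claw": 0.085, "slide": [0, 0, 0], "roll": -0.136}, {"claw": 0.085, "slide": [0, 0, 0], "roll": -0.136}, {"claw": 0.085, "slide": [0, 0, 0], "roll": -0.136}, {"claw": 0.085, "slide": [0, 0, 0], "roll": -0.135}, {"claw": 0.085, "slide": [-0.012, -0.035, 0], "roll": 0}, {"claw": 0.085, "slide": [-0.012, -0.035, 0], "roll": 0}, {"claw": 0.085, "slide": [-0.012, -0.035, 0], "roll": 0}, {"claw": 0.085, "slide": [-0.012, -0.035, 0], "roll": 0}, {"claw": 0.085, "slide": [-0.012, -0.035, 0], "roll": 0}, {"claw": 0.085, "slide": [-0.012, -0.035, 0], "roll": 0}, {"claw": 0.085, "slide": [-0.012, -0.035, 0], "roll": 0}, {"claw": 0.085, "slide": [-0.012, -0.035, 0], "roll": 0}, {"claw": 0.085, "slide": [-0.012, -0.035, 0.005], "roll": 0}, {"claw": 0.085, "slide": [-0.012, -0.035, 0.01], "roll": 0}, {"claw": 0.085, "slide": [-0.012, -0.035, 0.015], "roll": 0}, {"claw": 0.085, "slide": [-0.012, -0.035, 0.02], "roll": 0}, {"claw": 0.085, "slide": [-0.012, -0.035, 0.02], "roll": 0}, {"claw": 0.085, "slide": [-0.012, -0.035, 0.02], "roll": 0}, {"claw": 0.085, "slide": [-0.012, -0.035, 0.02], "roll": 0}, {"claw": 0.085, "slide": [-0.012, -0.035, 0.02], "roll": 0}])

```text
t: 2.1
eef_pos: [484.8, 0.1, 101.9]
tool_rot: [[-0.982, -0.187, -0.0], [-0.187, 0.982, 0.0], [0.0, 0.0, -1.0]]
wrist_force: [0.8, 0.3, 0.7]
opening: 0.995
gripper_force: 0.0
```

```bash
python3 -c "
from h import *
st((480,-90,70))"
```

```text
t2.1 n,y,z [476.31 -90.56 101.91] yaw0.1880 tilt [-0.0002  0.0001] F n,y,z [0.88 0.15 0.67] tq [ 0.044 -0.025 -0.001] open0.99
roll 2.6262055476011792e-05 slide now [-0.0037  0.0006  0.0319] slide after roll [-0.0037  0.0006  0.0319]
```

Call:
arm_command(moves=[{"claw": 0.085, "slide": [-0.003, 0, 0.02], "roll": 0}, {"claw": 0.085, "slide": [0, 0, 0.016], "roll": 0}, {"claw": 0.085, "slide": [0, 0, 0.01], "roll": 0}, {"claw": 0.085, "slide": [0, 0, 0.003], "roll": 0}, {"claw": 0.085, "slide": [0, 0, 0], "roll": 0}, {"claw": 0.085, "slide": [0, 0, 0], "roll": 0}])

```text
t: 2.7
eef_pos: [487.7, 2.3, 54.6]
tool_rot: [[-0.982, -0.187, 0.001], [-0.187, 0.982, -0.0], [-0.001, -0.0, -1.0]]
wrist_force: [-0.1, 0.1, -0.7]
opening: 0.997
gripper_force: 0.0
```

```bash
python3 -c "
from h import *
st()
im,d=snap('side','s1'); snap('top','t1')
c=cv2.resize(im[120:260,230:430],None,fx=4,fy=4,interpolation=cv2.INTER_CUBIC)
cv2.imwrite('pics/s1c.png',c[:,:,::-1])
"
```

```text
t2.7 n,y,z [479.57 -88.95  54.6 ] yaw0.1886 tilt [ 0.0011 -0.0001] F n,y,z [-0.12  0.08 -0.71] tq [-0.013  0.029 -0.01 ] open1.00
```

View pics/s1c.png

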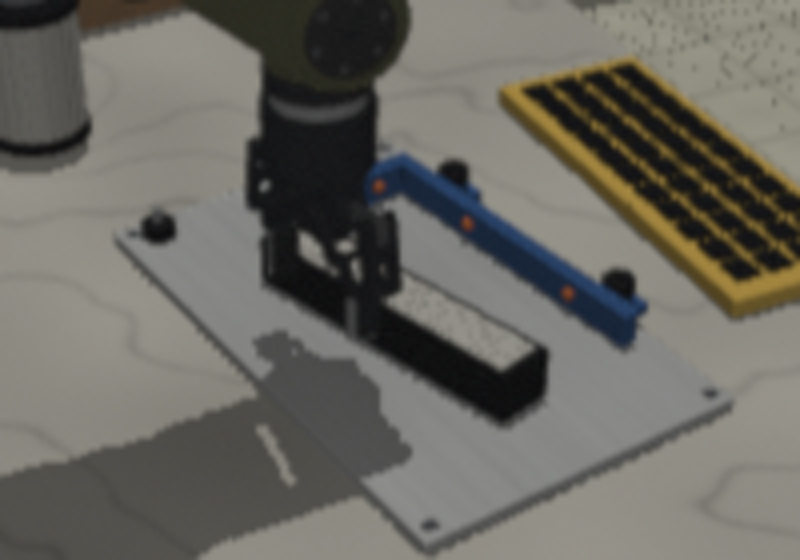

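The side crop shows the open gripper behind the filter. The right finger tip ends at about (355,337), and all three orange pins are visible. Next I'll find the tip height.

```bash
python3 -c "
from h import *
for yy in(-131,-146):
  for z in (12,22,32,42):
    p=480*N+(yy)*Y; u,v=w2px('side',np.append(p,z)); print(yy,z,round((u-230)*4),round((v-120)*4))
d=np.load('pics/s1.npy'); print(d[196:212:2,312:326:2].round())
f,cx,cy,T=cam('side')
for v in range(192,210,2):
  print(v,[ (T@np.append(np.array([(u-cx)/f,(v-cy)/f,1])*d[v,u],1))[:3].round().tolist() for u in (316,318,320)])
"
```

```text
-131 12 355 396
-131 22 355 385
-131 32 355 373
-131 42 355 362
-146 12 368 408
-146 22 368 396
-146 32 368 384
-146 42 368 373
[[1243. 1235. 1127. 1126. 1122. 1099. 1132.]
 [1253. 1237. 1135. 1130. 1122. 1127. 1134.]
 [1254. 1246. 1135. 1132. 1127. 1129. 1139.]
 [1251. 1251. 1144. 1135.    0. 1136. 1146.]
 [1249. 1239. 1143. 1139. 1134. 1147. 1222.]
 [1234. 1236. 1237. 1144. 1235. 1236. 1228.]
 [1231. 1229. 1228. 1229. 1230. 1229. 1226.]
 [1215. 1219. 1218. 1218. 1220. 1220. 1221.]]
192 [[484.0, -49.0, 113.0], [488.0, -52.0, 114.0], [487.0, -65.0, 122.0]]
194 [[485.0, -45.0, 103.0], [486.0, -56.0, 110.0], [487.0, -66.0, 117.0]]
196 [[484.0, -47.0, 98.0], [489.0, -50.0, 99.0], [492.0, -54.0, 101.0]]
198 [[486.0, -43.0, 89.0], [489.0, -49.0, 92.0], [491.0, -57.0, 97.0]]
200 [[485.0, -46.0, 85.0], [488.0, -51.0, 87.0], [491.0, -56.0, 90.0]]
202 [[486.0, -43.0, 76.0], [488.0, -51.0, 81.0], [105.0, -878.0, 757.0]]
204 [[485.0, -46.0, 72.0], [488.0, -51.0, 74.0], [491.0, -57.0, 77.0]]
206 [[514.0, 19.0, 11.0], [488.0, -50.0, 67.0], [524.0, 13.0, 12.0]]
208 [[510.0, 10.0, 12.0], [515.0, 8.0, 11.0], [521.0, 7.0, 10.0]]
```

Call:
arm_command(moves=[{"claw": 0.085, "slide": [0, 0, 0.006], "roll": 0}, {"claw": 0.085, "slide": [0, 0, 0.006], "roll": 0}, {"claw": 0.085, "slide": [0, 0, 0.003], "roll": 0}, {"claw": 0.085, "slide": [0, 0, 0], "roll": 0}, {"claw": 0.085, "slide": [0, 0, 0], "roll": 0}])

```text
t: 3.3
eef_pos: [487.4, 2.1, 38.8]
tool_rot: [[-0.982, -0.187, -0.0], [-0.187, 0.982, -0.0], [0.0, 0.0, -1.0]]
wrist_force: [-0.4, 0.2, -0.4]
opening: 0.997
gripper_force: 0.0
```

```bash
python3 -c "
from h import *
st()
im,d=snap('side','s2')
f,cx,cy,T=cam('side')
uu,vv=np.meshgrid(np.arange(640),np.arange(400))
P=np.stack([(uu-cx)/f*d,(vv-cy)/f*d,d],-1)@T[:3,:3].T+T[:3,3]
n=P[...,:2]@N;y=P[...,:2]@Y;z=P[...,2]
m=(n>460)&(n<497)&(y>-160)&(y<-20)&(z>15)&(z<120)&(d>0)
for lo,hi in((-160,-89),(-89,-20)):
  k=m&(y>lo)&(y<hi); o=np.argsort(z[k])[:400:12]; print(k.sum()); print(np.c_[n[k],y[k],z[k],uu[k],vv[k]][o][:14].round(0).astype(int).tolist())
"
```

```text
t3.3 n,y,z [479.19 -89.04  38.8 ] yaw0.1882 tilt [-0.0002 -0.    ] F n,y,z [-0.38  0.25 -0.45] tq [ 0.024  0.027 -0.013] open1.00
187
[[461, -111, 15, 309, 217], [472, -144, 58, 319, 209], [471, -145, 63, 319, 208], [471, -148, 68, 320, 207], [471, -149, 71, 320, 206], [468, -139, 77, 317, 203], [474, -145, 81, 320, 202], [470, -150, 89, 320, 201], [467, -145, 97, 318, 198], [467, -132, 102, 315, 194], [466, -138, 106, 316, 194], [469, -139, 108, 317, 193], [467, -159, 111, 321, 196], [465, -135, 114, 315, 191]]
185
[[484, -49, 51, 303, 193], [474, -49, 55, 300, 193], [484, -50, 62, 303, 190], [469, -48, 67, 298, 190], [472, -48, 72, 299, 188], [472, -49, 76, 299, 187], [487, -47, 82, 303, 183], [474, -46, 86, 299, 183], [467, -42, 91, 296, 182], [468, -46, 96, 297, 181], [470, -28, 102, 294, 176], [474, -32, 106, 296, 175], [468, -27, 109, 293, 174], [462, -60, 112, 298, 179]]
```

Call:
arm_command(moves=[{"claw": 0.045, "slide": [0, 0, 0], "roll": 0}, {"claw": 0.045, "slide": [0, 0, 0], "roll": 0}, {"claw": 0.045, "slide": [0, 0, 0], "roll": 0}, {"claw": 0.045, "slide": [0, 0, 0], "roll": 0}, {"claw": 0.045, "slide": [0, 0, 0], "roll": 0}])

```text
t: 3.85
eef_pos: [487.4, 2.1, 38.9]
tool_rot: [[-0.982, -0.187, 0.0], [-0.187, 0.982, -0.0], [-0.0, -0.0, -1.0]]
wrist_force: [0.6, 0.5, 0.5]
opening: 0.528
gripper_force: 0.0
```

```bash
cat >> h.py <<'E'
def tips(name):
    s=robot.sense(); q=s["eef_pos"]; tn,ty=q[:2]@N,q[:2]@Y
    im,d=snap('side',name); f,cx,cy,T=cam('side')
    uu,vv=np.meshgrid(np.arange(640),np.arange(400))
    P=np.stack([(uu-cx)/f*d,(vv-cy)/f*d,d],-1)@T[:3,:3].T+T[:3,3]
    n=P[...,:2]@N;y=P[...,:2]@Y;z=P[...,2]
    m=(abs(n-tn)<20)&(abs(y-ty)<75)&(z>17)&(z<130)&(d>0)
    for lo,hi in((-75,0),(0,75)):
        k=m&(y-ty>lo)&(y-ty<hi); o=np.argsort(z[k])[:200:10]
        print(np.c_[n[k]-tn,y[k]-ty,z[k]-q[2],uu[k],vv[k]][o].round(0).astype(int).tolist())
    cv2.imwrite(f'pics/{name}c.png',cv2.resize(im[150:240,250:370],None,fx=6,fy=6,interpolation=cv2.INTER_CUBIC)[:,:,::-1])
E
python3 -c "
from h import *
st(); tips('s3')"
```

```text
t3.9 n,y,z [479.21 -89.03  38.92] yaw0.1882 tilt [ 0.0001 -0.    ] F n,y,z [0.68 0.36 0.47] tq [0.003 0.007 0.01 ] open0.53
[[0, -30, 1, 316, 209], [-2, -37, 9, 317, 208], [5, -37, 13, 319, 206], [-7, -35, 17, 315, 206], [3, -39, 22, 319, 204], [-7, -31, 25, 314, 203], [-9, -38, 30, 315, 203], [-5, -38, 35, 316, 201], [-13, -35, 46, 313, 198], [-12, -29, 49, 312, 196], [-11, -24, 52, 311, 194], [5, -55, 54, 323, 197], [-4, -58, 56, 321, 198], [-13, -54, 57, 317, 198], [-14, -32, 61, 312, 193], [-13, -58, 63, 318, 197], [-9, -61, 66, 320, 196], [1, -60, 68, 323, 194], [-2, -60, 69, 322, 194], [-15, -30, 70, 311, 190]]
[[-7, 23, -1, 303, 201], [5, 20, 6, 307, 198], [2, 20, 11, 306, 197], [4, 24, 15, 306, 195], [-6, 24, 19, 303, 195], [-11, 21, 22, 302, 195], [5, 20, 27, 307, 192], [-12, 24, 31, 301, 192], [-2, 23, 35, 304, 190], [-1, 20, 39, 305, 189], [-6, 22, 43, 303, 188], [-3, 26, 46, 303, 186], [7, 27, 49, 306, 184], [-12, 23, 52, 301, 186], [-11, 24, 54, 301, 185], [-9, 17, 60, 303, 184], [-17, 15, 65, 301, 184], [-10, 44, 69, 297, 177], [-12, 47, 71, 296, 176], [-11, 47, 74, 296, 175]]
```

View pics/s3c.png

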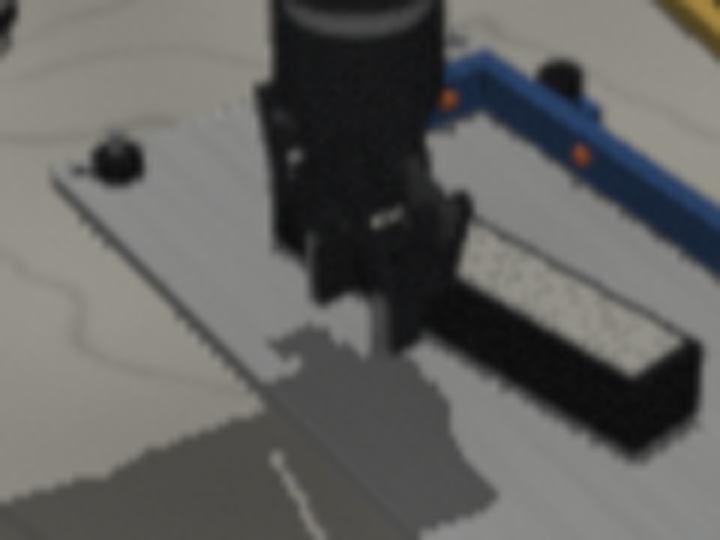

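The fingertips now hang at about the TCP height, spread ±38 mm along the side. I'll lower a little and push with both fingers at once.

Call:
arm_command(moves=[{"claw": 0.045, "slide": [0, 0, 0.006], "roll": 0}, {"claw": 0.045, "slide": [0, 0, 0.006], "roll": 0}, {"claw": 0.045, "slide": [-0.008, 0, 0.002], "roll": 0}, {"claw": 0.045, "slide": [-0.006, 0, 0], "roll": 0}, {"claw": 0.045, "slide": [-0.003, 0, 0], "roll": 0}, {"claw": 0.045, "slide": [-0.003, 0, 0], "roll": 0}, {"claw": 0.045, "slide": [-0.003, 0, 0], "roll": 0}, {"claw": 0.045, "slide": [-0.003, 0, 0], "roll": 0}, {"claw": 0.045, "slide": [-0.003, 0, 0], "roll": 0}, {"claw": 0.045, "slide": [-0.003, 0, 0], "roll": 0}, {"claw": 0.045, "slide": [-0.003, 0, 0], "roll": 0}, {"claw": 0.045, "slide": [-0.003, 0, 0], "roll": 0}, {"claw": 0.045, "slide": [-0.003, 0, 0], "roll": 0}, {"claw": 0.045, "slide": [-0.003, 0, 0], "roll": 0}])

```text
t: 5.3
eef_pos: [530.8, 10.4, 24.9]
tool_rot: [[-0.982, -0.187, -0.0], [-0.187, 0.982, -0.0], [0.0, -0.0, -1.0]]
wrist_force: [-1.5, -1.3, 0.8]
opening: 0.529
gripper_force: 0.8
```

```bash
python3 -c "
from h import *
st()"
```

```text
t5.3 n,y,z [523.43 -89.01  24.86] yaw0.1882 tilt [-0.0001 -0.    ] F n,y,z [-1.72 -0.97  0.75] tq [0.039 0.246 0.064] open0.53
```

Call:
arm_command(moves=[{"claw": 0.045, "slide": [-0.003, 0, 0], "roll": 0}, {"claw": 0.045, "slide": [-0.003, 0, 0], "roll": 0}, {"claw": 0.045, "slide": [-0.003, 0, 0], "roll": 0}, {"claw": 0.045, "slide": [-0.003, 0, 0], "roll": 0}, {"claw": 0.045, "slide": [-0.003, 0, 0], "roll": 0}, {"claw": 0.045, "slide": [-0.003, 0, 0], "roll": 0}, {"claw": 0.045, "slide": [-0.003, 0, 0], "roll": 0}, {"claw": 0.045, "slide": [-0.003, 0, 0], "roll": 0}, {"claw": 0.045, "slide": [-0.003, 0, 0], "roll": 0}, {"claw": 0.045, "slide": [-0.003, 0, 0], "roll": 0}, {"claw": 0.045, "slide": [-0.003, 0, 0], "roll": 0}, {"claw": 0.045, "slide": [-0.003, 0, 0], "roll": 0}, {"claw": 0.045, "slide": [-0.003, 0, 0], "roll": 0}, {"claw": 0.045, "slide": [-0.003, 0, 0], "roll": 0}, {"claw": 0.045, "slide": [-0.003, 0, 0], "roll": 0}, {"claw": 0.045, "slide": [-0.003, 0, 0], "roll": 0}, {"claw": 0.045, "slide": [-0.003, 0, 0], "roll": 0}, {"claw": 0.045, "slide": [-0.003, 0, 0], "roll": 0}, {"claw": 0.045, "slide": [-0.003, 0, 0], "roll": 0}, {"claw": 0.045, "slide": [-0.003, 0, 0], "roll": 0}])

```text
t: 7.3
eef_pos: [589.8, 21.6, 24.9]
tool_rot: [[-0.982, -0.187, 0.0], [-0.187, 0.982, 0.0], [-0.0, 0.0, -1.0]]
wrist_force: [-2.0, -0.8, 1.2]
opening: 0.526
gripper_force: 0.9
```

```bash
python3 -c "
from h import *
st(); tips('s4'); im,_=snap('top','t4')
cv2.imwrite('pics/t4c.png',cv2.resize(im[112:244,226:402],None,fx=4.5,fy=4.5,interpolation=cv2.INTER_CUBIC)[:,:,::-1])"
```

```text
t7.3 n,y,z [583.46 -89.02  24.88] yaw0.1882 tilt [0. 0.] F n,y,z [-2.14 -0.42  1.2 ] tq [-0.109  0.267  0.012] open0.53
[[11, -36, -8, 350, 202], [9, -69, -5, 357, 207], [10, -32, -3, 349, 200], [11, -31, 0, 349, 199], [12, -56, 3, 355, 202], [12, -65, 5, 357, 203], [11, -52, 9, 354, 200], [11, -66, 10, 357, 202], [10, -40, 12, 351, 197], [-9, -36, 15, 345, 198], [2, -41, 17, 349, 197], [12, -46, 18, 353, 196], [8, -42, 21, 351, 195], [-5, -41, 23, 347, 196], [-13, -32, 24, 343, 195], [15, -37, 26, 352, 192], [8, -46, 27, 352, 194], [2, -36, 27, 348, 193], [-4, -39, 28, 347, 194], [15, -42, 29, 353, 192]]
[[10, 58, -8, 330, 187], [10, 9, -6, 340, 194], [12, 12, -1, 340, 192], [10, 73, 2, 327, 182], [-11, 25, 5, 331, 191], [9, 57, 7, 330, 183], [-12, 24, 9, 331, 190], [11, 11, 11, 340, 189], [-13, 23, 14, 331, 189], [-8, 20, 17, 333, 188], [9, 4, 19, 341, 188], [11, 17, 22, 339, 185], [12, 23, 25, 338, 183], [13, 19, 27, 339, 183], [13, 20, 30, 339, 182], [2, 19, 34, 336, 182], [10, 21, 37, 338, 180], [-11, 27, 42, 331, 180], [4, 23, 45, 336, 178], [-10, 47, 48, 327, 175]]
```

View pics/t4c.png

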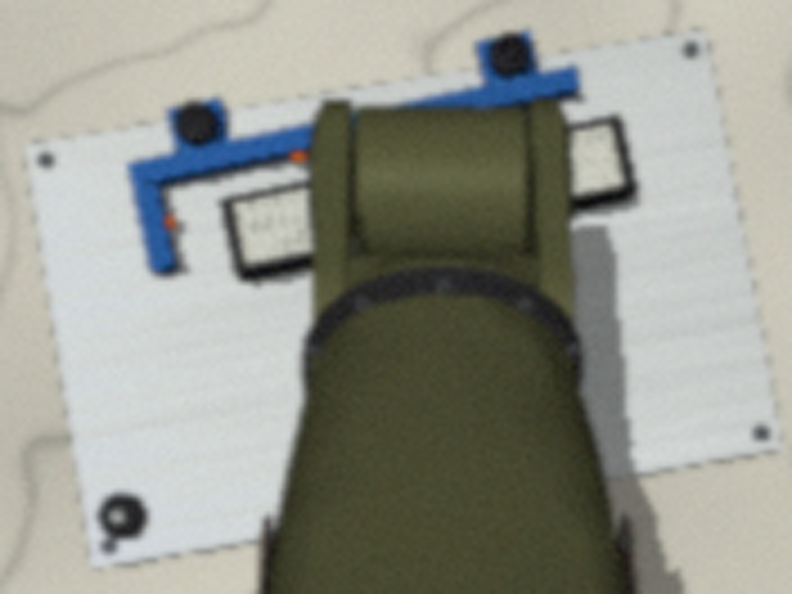

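Top crop: the filter is now parallel to the fence, with its left end at about x=222 and its right at about 630. The gap to the fence is about 17 mm. I'll close in slowly.

Call:
arm_command(moves=[{"claw": 0.045, "slide": [-0.003, 0, 0], "roll": 0}, {"claw": 0.045, "slide": [-0.003, 0, 0], "roll": 0}, {"claw": 0.045, "slide": [-0.002, 0, 0], "roll": 0}, {"claw": 0.045, "slide": [-0.001, 0, 0], "roll": 0}, {"claw": 0.045, "slide": [-0.001, 0, 0], "roll": 0}, {"claw": 0.045, "slide": [-0.001, 0, 0], "roll": 0}, {"claw": 0.045, "slide": [-0.001, 0, 0], "roll": 0}, {"claw": 0.045, "slide": [-0.001, 0, 0], "roll": 0}])

```text
t: 8.2
eef_pos: [602.4, 24.0, 24.9]
tool_rot: [[-0.982, -0.187, -0.0], [-0.187, 0.982, 0.0], [0.0, 0.0, -1.0]]
wrist_force: [-0.5, -0.4, -1.4]
opening: 0.525
gripper_force: 0.6
```

```bash
python3 -c "
from h import *
st()"
```

```text
t8.2 n,y,z [596.24 -88.99  24.86] yaw0.1882 tilt [-0.0001  0.    ] F n,y,z [-0.53 -0.28 -1.39] tq [-0.025  0.191 -0.025] open0.53
```

Call:
arm_command(moves=[{"claw": 0.045, "slide": [-0.0007, 0, 0], "roll": 0}, {"claw": 0.045, "slide": [-0.0007, 0, 0], "roll": 0}, {"claw": 0.045, "slide": [-0.0007, 0, 0], "roll": 0}, {"claw": 0.045, "slide": [-0.0007, 0, 0], "roll": 0}])

```text
t: 8.6
eef_pos: [605.1, 24.5, 24.9]
tool_rot: [[-0.982, -0.187, -0.0], [-0.187, 0.982, -0.0], [0.0, -0.0, -1.0]]
wrist_force: [-0.7, 0.1, -0.3]
opening: 0.522
gripper_force: 0.6
```

Call:
arm_command(moves=[{"claw": 0.045, "slide": [-0.0007, 0, 0], "roll": 0}, {"claw": 0.045, "slide": [-0.0007, 0, 0], "roll": 0}])

```text
t: 8.8
eef_pos: [606.5, 24.8, 24.9]
tool_rot: [[-0.982, -0.187, -0.0], [-0.187, 0.982, -0.0], [0.0, 0.0, -1.0]]
wrist_force: [-1.5, 0.1, -0.3]
opening: 0.526
gripper_force: 0.7
```

```bash
python3 -c "
from h import *
st()"
```

```text
t8.8 n,y,z [600.44 -89.01  24.88] yaw0.1882 tilt [-0.0001 -0.    ] F n,y,z [-1.41  0.38 -0.27] tq [-0.056  0.206 -0.031] open0.53
```

Call:
arm_command(moves=[{"claw": 0.045, "slide": [-0.0005, 0, 0], "roll": 0}, {"claw": 0.045, "slide": [-0.0005, 0, 0], "roll": 0}])

```text
t: 9.0
eef_pos: [607.5, 25.0, 24.9]
tool_rot: [[-0.982, -0.187, -0.0], [-0.187, 0.982, 0.0], [0.0, 0.0, -1.0]]
wrist_force: [-1.4, 0.1, 0.2]
opening: 0.527
gripper_force: 0.7
```

Call:
arm_command(moves=[{"claw": 0.045, "slide": [-0.0005, 0, 0], "roll": 0}, {"claw": 0.045, "slide": [-0.0005, 0, 0], "roll": 0}])

```text
t: 9.2
eef_pos: [608.4, 25.2, 24.9]
tool_rot: [[-0.982, -0.187, -0.0], [-0.187, 0.982, -0.0], [0.0, -0.0, -1.0]]
wrist_force: [-1.2, -1.1, -0.3]
opening: 0.523
gripper_force: 0.7
```

Call:
arm_command(moves=[{"claw": 0.045, "slide": [-0.0005, 0, 0], "roll": 0}, {"claw": 0.045, "slide": [-0.0005, 0, 0], "roll": 0}])

```text
t: 9.4
eef_pos: [609.4, 25.4, 24.9]
tool_rot: [[-0.982, -0.187, -0.0], [-0.187, 0.982, -0.0], [0.0, -0.0, -1.0]]
wrist_force: [-2.7, -0.5, -0.3]
opening: 0.525
gripper_force: 0.8
```

Call:
arm_command(moves=[{"claw": 0.045, "slide": [-0.0005, 0, 0], "roll": 0}, {"claw": 0.045, "slide": [-0.0005, 0, 0], "roll": 0}])

```text
t: 9.6
eef_pos: [610.4, 25.5, 24.9]
tool_rot: [[-0.982, -0.187, -0.0], [-0.187, 0.982, -0.0], [0.0, -0.0, -1.0]]
wrist_force: [-2.0, -0.6, -0.4]
opening: 0.526
gripper_force: 0.8
```

```bash
python3 -c "
from h import *
st(); im,_=snap('side','s5')
cv2.imwrite('pics/s5c.png',cv2.resize(im[140:240,290:420],None,fx=6,fy=6,interpolation=cv2.INTER_CUBIC)[:,:,::-1])"
```

```text
t9.6 n,y,z [604.43 -89.    24.86] yaw0.1882 tilt [-0. -0.] F n,y,z [-2.12 -0.21 -0.36] tq [ 0.019  0.309 -0.006] open0.53
```

View pics/s5c.png

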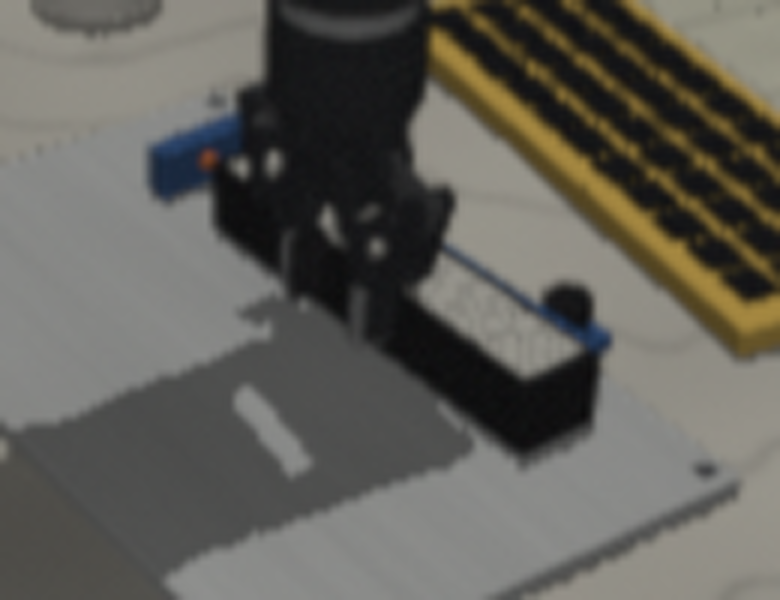

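Side crop: the filter is flat and close to the fence, with its right end at about (595,350). The end pin is still visible at (208,158). I'll keep pushing in small steps.

Call:
arm_command(moves=[{"claw": 0.045, "slide": [-0.0005, 0, 0], "roll": 0}, {"claw": 0.045, "slide": [-0.0005, 0, 0], "roll": 0}])

```text
t: 9.85
eef_pos: [611.3, 25.6, 24.9]
tool_rot: [[-0.982, -0.187, -0.0], [-0.187, 0.982, -0.0], [0.0, -0.0, -1.0]]
wrist_force: [-2.9, -1.5, 0.3]
opening: 0.528
gripper_force: 1.6
```

Call:
arm_command(moves=[{"claw": 0.045, "slide": [-0.0004, 0, 0], "roll": 0}, {"claw": 0.045, "slide": [0, 0, 0], "roll": 0}])

```text
t: 10.05
eef_pos: [611.4, 25.6, 24.9]
tool_rot: [[-0.982, -0.187, -0.001], [-0.187, 0.982, -0.0], [0.001, -0.0, -1.0]]
wrist_force: [-5.7, -2.3, 1.7]
opening: 0.525
gripper_force: 2.9
```

```bash
python3 -c "
from h import *
st()"
```

```text
t10.1 n,y,z [605.47 -89.08  24.86] yaw0.1883 tilt [-0.001  -0.0002] F n,y,z [-6.  -1.2  1.7] tq [-0.239  0.834  0.166] open0.52
```

```bash
python3 -c "
from h import *
def P(x,y,z): return px2w('top',226+(x+.5)/4.5-.5,112+(y+.5)/4.5-.5,z)[:2]
for q in((222,201),(622,117),(636,187),(240,275)): p=P(*q,52); print(p@N,p@Y)"
```

```text
637.2790432018189 24.001830995495503
637.0140354577725 -214.0090334730428
595.1004885241258 -213.08544569540643
592.7251171779235 22.568232497182628
```

Call:
arm_command(moves=[{"claw": 0.045, "slide": [0.004, 0, 0], "roll": 0}, {"claw": 0.045, "slide": [0.008, 0, 0], "roll": 0}, {"claw": 0.045, "slide": [0.01, 0, -0.01], "roll": 0}, {"claw": 0.0, "slide": [0, 0, -0.03], "roll": 0}, {"claw": 0.0, "slide": [0, 0, -0.035], "roll": 0}, {"claw": 0.0, "slide": [-0.005, -0.025, -0.005], "roll": 0}, {"claw": 0.0, "slide": [-0.01, -0.03, 0], "roll": 0}, {"claw": 0.0, "slide": [-0.01, -0.03, 0], "roll": 0}, {"claw": 0.0, "slide": [-0.01, -0.03, 0], "roll": 0}, {"claw": 0.0, "slide": [-0.01, -0.03, 0], "roll": 0}, {"claw": 0.0, "slide": [-0.01, -0.017, 0], "roll": 0}, {"claw": 0.0, "slide": [0, 0, 0], "roll": 0}, {"claw": 0.0, "slide": [0, 0, 0], "roll": 0}])

```text
t: 11.35
eef_pos: [674.0, -127.0, 104.5]
tool_rot: [[-0.982, -0.187, -0.0], [-0.187, 0.982, 0.0], [0.0, 0.0, -1.0]]
wrist_force: [-0.8, -0.3, -0.1]
opening: 0.002
gripper_force: 0.0
```

```bash
python3 -c "
from h import *
st((639,-250,60)); tips('s6')
def P(x,y,z): return px2w('top',226+(x+.5)/4.5-.5,112+(y+.5)/4.5-.5,z)[:2]
im,_=snap('top','t6')
c=np.vstack([cv2.resize(im[112:212,230:390],None,fx=4.5,fy=4.5,interpolation=cv2.INTER_CUBIC)])
cv2.imwrite('pics/t6c.png',c[:,:,::-1])"
```

```text
t11.3 n,y,z [ 638.42 -250.76  104.54] yaw0.1878 tilt [-0.0003  0.0003] F n,y,z [-0.85 -0.11 -0.08] tq [-0.041  0.032 -0.002] open0.00
roll -0.00017654291639096487 slide now [-0.0006  0.0007  0.0445] slide after roll [-0.0006  0.0008  0.0445]
[[-4, -8, -3, 396, 195], [-1, -15, 7, 399, 193], [-9, -15, 10, 397, 193], [-14, -9, 12, 394, 192], [5, -14, 16, 401, 189], [-11, -9, 20, 395, 189], [-6, -7, 23, 396, 187]]
[[13, 37, -87, 386, 210], [-15, 36, -84, 379, 213], [-2, 33, -81, 383, 211], [18, 35, -78, 388, 207], [16, 37, -74, 387, 206], [-10, 35, -72, 381, 209], [-16, 36, -69, 379, 209], [-17, 36, -66, 379, 208], [8, 35, -63, 386, 204], [6, 37, -59, 385, 203], [18, 34, -56, 389, 201], [-1, 34, -55, 384, 203], [3, 59, -54, 379, 198], [-7, 48, -54, 379, 201], [13, 62, -54, 381, 196], [-15, 35, -53, 380, 204], [-18, 48, -53, 376, 202], [-4, 55, -52, 378, 199], [4, 43, -52, 383, 200], [16, 69, -52, 380, 194]]
```

View pics/t6c.png

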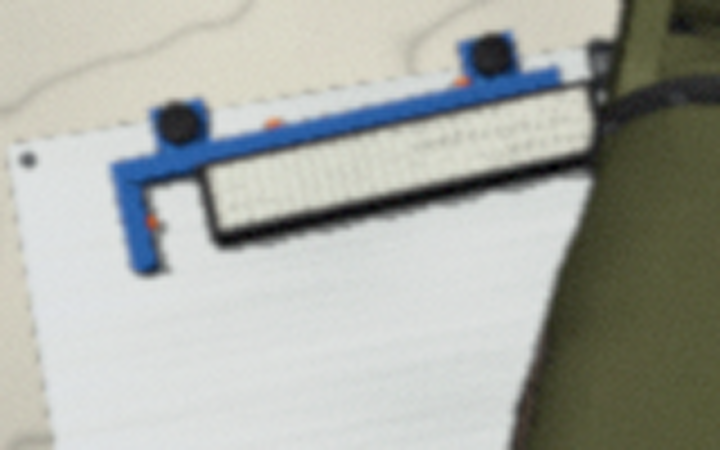

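Both fence pins now stick out orange behind the fence at (275,124) and (461,82), so they are pushed in. The end pin at (152,222) is still free. Next is the right end.

Call:
arm_command(moves=[{"claw": 0.0, "slide": [0, 0, 0.03], "roll": 0}, {"claw": 0.0, "slide": [0, 0, 0.03], "roll": 0}, {"claw": 0.0, "slide": [0, 0, 0.011], "roll": 0}, {"claw": 0.0, "slide": [0, 0, 0.005], "roll": 0}, {"claw": 0.0, "slide": [0, 0.004, 0], "roll": 0}, {"claw": 0.0, "slide": [0, 0.004, 0], "roll": 0}, {"claw": 0.0, "slide": [0, 0.004, 0], "roll": 0}, {"claw": 0.0, "slide": [0, 0.003, 0], "roll": 0}, {"claw": 0.0, "slide": [0, 0.003, 0], "roll": 0}, {"claw": 0.0, "slide": [0, 0.003, 0], "roll": 0}, {"claw": 0.0, "slide": [0, 0.003, 0], "roll": 0}, {"claw": 0.0, "slide": [0, 0.003, 0], "roll": 0}])

```text
t: 12.65
eef_pos: [669.4, -100.6, 28.9]
tool_rot: [[-0.982, -0.187, 0.0], [-0.187, 0.982, -0.0], [-0.0, -0.0, -1.0]]
wrist_force: [0.8, -2.0, 0.1]
opening: 0.0
gripper_force: 0.8
```

```bash
python3 -c "
from h import *
st()"
```

```text
t12.7 n,y,z [ 638.81 -223.99   28.91] yaw0.1881 tilt [ 0.0001 -0.0003] F n,y,z [ 0.38 -2.1   0.09] tq [-0.26  -0.012  0.021] open0.00
```

Call:
arm_command(moves=[{"claw": 0.0, "slide": [0, 0.003, 0], "roll": 0}, {"claw": 0.0, "slide": [0, 0.003, 0], "roll": 0}, {"claw": 0.0, "slide": [0, 0.003, 0], "roll": 0}, {"claw": 0.0, "slide": [0, 0.003, 0], "roll": 0}, {"claw": 0.0, "slide": [0, 0.002, 0], "roll": 0}, {"claw": 0.0, "slide": [0, 0.002, 0], "roll": 0}, {"claw": 0.0, "slide": [0, 0.001, 0], "roll": 0}, {"claw": 0.0, "slide": [0, 0.001, 0], "roll": 0}, {"claw": 0.0, "slide": [0, 0.001, 0], "roll": 0}, {"claw": 0.0, "slide": [0, 0.001, 0], "roll": 0}])

```text
t: 13.65
eef_pos: [665.7, -81.0, 28.9]
tool_rot: [[-0.982, -0.187, -0.0], [-0.187, 0.982, -0.0], [0.0, -0.0, -1.0]]
wrist_force: [-0.9, -2.8, -0.3]
opening: 0.0
gripper_force: 1.1
```

```bash
python3 -c "
from h import *
st()
im,_=snap('top','t7')
cv2.imwrite('pics/t7c.png',cv2.resize(im[112:212,230:390],None,fx=4.5,fy=4.5,interpolation=cv2.INTER_CUBIC)[:,:,::-1])"
```

```text
t13.7 n,y,z [ 638.8  -203.99   28.86] yaw0.1881 tilt [-0.0001 -0.    ] F n,y,z [-1.38 -2.55 -0.35] tq [-0.362  0.139  0.054] open0.00
```

View pics/t7c.png

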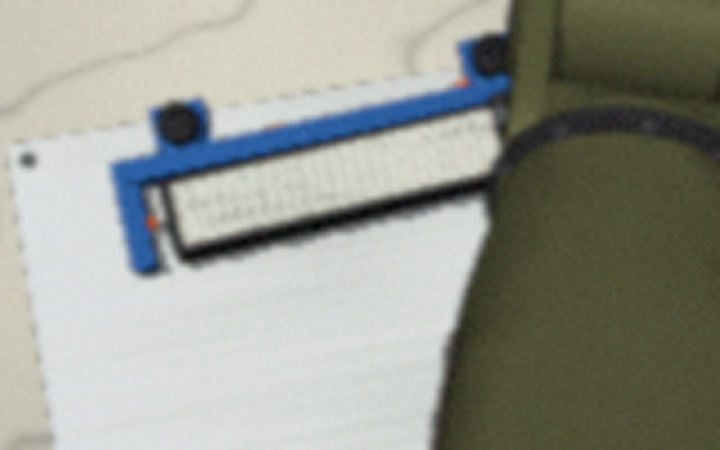

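The end gap is about 7 mm (filter edge at x≈162, stop face at about 148). The left fence pin looks slightly out, so I'll redo the side after this.

Call:
arm_command(moves=[{"claw": 0.0, "slide": [0, 0.001, 0], "roll": 0}, {"claw": 0.0, "slide": [0, 0.001, 0], "roll": 0}, {"claw": 0.0, "slide": [0, 0.001, 0], "roll": 0}, {"claw": 0.0, "slide": [0, 0.001, 0], "roll": 0}, {"claw": 0.0, "slide": [0, 0.0005, 0], "roll": 0}, {"claw": 0.0, "slide": [0, 0.0005, 0], "roll": 0}])

```text
t: 14.3
eef_pos: [664.7, -76.0, 28.8]
tool_rot: [[-0.982, -0.187, -0.0], [-0.187, 0.982, 0.0], [0.0, 0.0, -1.0]]
wrist_force: [-1.2, -2.2, 1.2]
opening: 0.002
gripper_force: 1.0
```

Call:
arm_command(moves=[{"claw": 0.0, "slide": [0, 0.0005, 0], "roll": 0}, {"claw": 0.0, "slide": [0, 0.0005, 0], "roll": 0}])

```text
t: 14.5
eef_pos: [664.5, -75.1, 28.8]
tool_rot: [[-0.982, -0.187, -0.0], [-0.187, 0.982, -0.0], [0.0, -0.0, -1.0]]
wrist_force: [-0.3, -1.8, 0.5]
opening: 0.003
gripper_force: 1.1
```

Call:
arm_command(moves=[{"claw": 0.0, "slide": [0, 0.0005, 0], "roll": 0}, {"claw": 0.0, "slide": [0, 0.0005, 0], "roll": 0}])

```text
t: 14.7
eef_pos: [664.3, -74.1, 28.8]
tool_rot: [[-0.982, -0.187, -0.0], [-0.187, 0.982, 0.0], [0.0, 0.0, -1.0]]
wrist_force: [-1.1, -2.5, -0.1]
opening: 0.002
gripper_force: 1.1
```

Call:
arm_command(moves=[{"claw": 0.0, "slide": [0, 0.0005, 0], "roll": 0}, {"claw": 0.0, "slide": [0, 0.0005, 0], "roll": 0}])

```text
t: 14.9
eef_pos: [664.2, -73.1, 28.9]
tool_rot: [[-0.982, -0.187, -0.0], [-0.187, 0.982, -0.0], [0.0, 0.0, -1.0]]
wrist_force: [-0.6, -2.7, 0.2]
opening: -0.003
gripper_force: 1.1
```

Call:
arm_command(moves=[{"claw": 0.0, "slide": [0, 0.0005, 0], "roll": 0}, {"claw": 0.0, "slide": [0, 0.0005, 0], "roll": 0}])

```text
t: 15.1
eef_pos: [664.0, -72.1, 28.9]
tool_rot: [[-0.982, -0.187, -0.0], [-0.187, 0.982, 0.0], [0.0, 0.0, -1.0]]
wrist_force: [-2.1, -2.2, 1.0]
opening: 0.005
gripper_force: 1.1
```

```bash
python3 -c "
from h import *
st()"
```

```text
t15.1 n,y,z [ 638.83 -194.92   28.85] yaw0.1882 tilt [-0.  0.] F n,y,z [-2.49 -1.74  1.  ] tq [-0.337  0.152  0.063] open0.00
```

Call:
arm_command(moves=[{"claw": 0.0, "slide": [0, 0.0005, 0], "roll": 0}, {"claw": 0.0, "slide": [0, 0.0005, 0], "roll": 0}])

```text
t: 15.3
eef_pos: [663.8, -71.1, 28.9]
tool_rot: [[-0.982, -0.187, -0.0], [-0.187, 0.982, 0.0], [0.0, 0.0, -1.0]]
wrist_force: [0.2, -2.4, 0.2]
opening: 0.001
gripper_force: 1.1
```

Call:
arm_command(moves=[{"claw": 0.0, "slide": [0, 0.0005, 0], "roll": 0}, {"claw": 0.0, "slide": [0, 0, 0], "roll": 0}])

```text
t: 15.5
eef_pos: [663.7, -70.6, 28.9]
tool_rot: [[-0.982, -0.187, -0.0], [-0.187, 0.982, 0.0], [0.0, 0.0, -1.0]]
wrist_force: [-1.5, -2.6, -0.2]
opening: -0.002
gripper_force: 0.8
```

Call:
arm_command(moves=[{"claw": 0.0, "slide": [0, 0.0005, 0], "roll": 0}, {"claw": 0.0, "slide": [0, 0.0005, 0], "roll": 0}])

```text
t: 15.7
eef_pos: [663.6, -70.0, 28.9]
tool_rot: [[-0.982, -0.187, 0.0], [-0.187, 0.982, -0.0], [-0.0, -0.001, -1.0]]
wrist_force: [-0.3, -6.9, -0.9]
opening: -0.001
gripper_force: 3.2
```

Call:
arm_command(moves=[{"claw": 0.0, "slide": [0, 0.0004, 0], "roll": 0}, {"claw": 0.0, "slide": [0, 0.0004, 0], "roll": 0}])

```text
t: 15.9
eef_pos: [663.6, -69.9, 29.0]
tool_rot: [[-0.982, -0.187, 0.001], [-0.187, 0.982, -0.001], [-0.0, -0.001, -1.0]]
wrist_force: [1.1, -10.4, -0.3]
opening: 0.001
gripper_force: 5.2
```

The stop is reached. The force rose to 10 N at once. Now single-point side nudges, left point first.

Call:
arm_command(moves=[{"claw": 0.0, "slide": [0, -0.004, 0], "roll": 0}, {"claw": 0.0, "slide": [0, -0.008, 0], "roll": 0}, {"claw": 0.0, "slide": [0, -0.003, -0.02], "roll": 0}, {"claw": 0.0, "slide": [0, 0, -0.035], "roll": 0}, {"claw": 0.0, "slide": [0.005, 0.01, -0.02], "roll": 0}, {"claw": 0.0, "slide": [0.008, 0.035, 0], "roll": 0}, {"claw": 0.0, "slide": [0.008, 0.035, 0], "roll": 0}, {"claw": 0.0, "slide": [0.008, 0.035, 0], "roll": 0}, {"claw": 0.0, "slide": [0.008, 0.035, 0], "roll": 0}, {"claw": 0.0, "slide": [0.008, 0.035, 0], "roll": 0}, {"claw": 0.0, "slide": [0.007, 0.033, 0], "roll": 0}, {"claw": 0.0, "slide": [0, 0, 0.02], "roll": 0}, {"claw": 0.0, "slide": [0, 0, 0.035], "roll": 0}, {"claw": 0.0, "slide": [0, 0, 0.015], "roll": 0}, {"claw": 0.0, "slide": [0, 0, 0.005], "roll": 0}, {"claw": 0.0, "slide": [0, 0, 0], "roll": 0}])

```text
t: 17.5
eef_pos: [574.6, 120.5, 29.0]
tool_rot: [[-0.982, -0.187, -0.0], [-0.187, 0.982, 0.0], [0.0, 0.0, -1.0]]
wrist_force: [0.4, -0.3, 0.5]
opening: -0.002
gripper_force: 0.0
```

```bash
python3 -c "
from h import *
st()"
```

```text
t17.5 n,y,z [586.97  11.04  28.99] yaw0.1878 tilt [-0.0003  0.    ] F n,y,z [ 0.32 -0.36  0.46] tq [0.079 0.023 0.017] open-0.00
```

Call:
arm_command(moves=[{"claw": 0.0, "slide": [-0.004, 0, 0], "roll": 0}, {"claw": 0.0, "slide": [-0.004, 0, 0], "roll": 0}, {"claw": 0.0, "slide": [-0.002, 0, 0], "roll": 0}, {"claw": 0.0, "slide": [-0.001, 0, 0], "roll": 0}, {"claw": 0.0, "slide": [-0.001, 0, 0], "roll": 0}, {"claw": 0.0, "slide": [-0.001, 0, 0], "roll": 0}, {"claw": 0.0, "slide": [-0.001, 0, 0], "roll": 0}, {"claw": 0.0, "slide": [-0.001, 0, 0], "roll": 0}])

```text
t: 18.3
eef_pos: [589.0, 123.6, 28.9]
tool_rot: [[-0.982, -0.187, -0.0], [-0.187, 0.982, -0.0], [0.0, 0.0, -1.0]]
wrist_force: [-2.3, -0.8, 1.1]
opening: 0.0
gripper_force: 0.7
```

Call:
arm_command(moves=[{"claw": 0.0, "slide": [-0.0005, 0, 0], "roll": 0}, {"claw": 0.0, "slide": [-0.0005, 0, 0], "roll": 0}])

```text
t: 18.5
eef_pos: [590.0, 123.8, 28.9]
tool_rot: [[-0.982, -0.187, -0.0], [-0.187, 0.982, 0.0], [0.0, 0.0, -1.0]]
wrist_force: [-1.8, 0.4, 1.1]
opening: -0.002
gripper_force: 0.7
```

```bash
python3 -c "
from h import *
st()"
```

```text
t18.5 n,y,z [602.74  11.35  28.85] yaw0.1882 tilt [-0.0003  0.    ] F n,y,z [-1.69  0.71  1.1 ] tq [0.004 0.234 0.018] open-0.00
```

Call:
arm_command(moves=[{"claw": 0.0, "slide": [-0.0005, 0, 0], "roll": 0}, {"claw": 0.0, "slide": [-0.0005, 0, 0], "roll": 0}])

```text
t: 18.7
eef_pos: [591.0, 124.0, 28.9]
tool_rot: [[-0.982, -0.187, -0.0], [-0.187, 0.982, 0.0], [0.0, 0.0, -1.0]]
wrist_force: [-0.9, 0.2, 0.5]
opening: 0.001
gripper_force: 0.6
```

Call:
arm_command(moves=[{"claw": 0.0, "slide": [-0.0005, 0, 0], "roll": 0}, {"claw": 0.0, "slide": [-0.0005, 0, 0], "roll": 0}])

```text
t: 18.9
eef_pos: [591.9, 124.1, 28.8]
tool_rot: [[-0.982, -0.187, -0.001], [-0.187, 0.982, -0.0], [0.001, -0.0, -1.0]]
wrist_force: [-6.8, -0.1, 3.6]
opening: -0.001
gripper_force: 3.0
```

Call:
arm_command(moves=[{"claw": 0.0, "slide": [-0.0004, 0, 0], "roll": 0}, {"claw": 0.0, "slide": [0, 0, 0], "roll": 0}])

```text
t: 19.1
eef_pos: [591.9, 124.1, 28.8]
tool_rot: [[-0.982, -0.187, -0.001], [-0.187, 0.982, -0.0], [0.001, -0.0, -1.0]]
wrist_force: [-5.9, -0.8, 3.7]
opening: 0.001
gripper_force: 3.2
```

```bash
python3 -c "
from h import *
st()"
```

```text
t19.1 n,y,z [604.69  11.24  28.84] yaw0.1883 tilt [-0.0014 -0.0004] F n,y,z [-5.92  0.31  3.69] tq [-0.216  0.9    0.021] open0.00
```

Call:
arm_command(moves=[{"claw": 0.0, "slide": [0.004, 0, 0], "roll": 0}, {"claw": 0.0, "slide": [0.006, 0, 0], "roll": 0}, {"claw": 0.0, "slide": [0.006, -0.02, 0], "roll": 0}, {"claw": 0.0, "slide": [0, -0.03, 0], "roll": 0}, {"claw": 0.0, "slide": [0, -0.03, 0], "roll": 0}, {"claw": 0.0, "slide": [0, -0.03, 0], "roll": 0}, {"claw": 0.0, "slide": [0, -0.03, 0], "roll": 0}, {"claw": 0.0, "slide": [-0.004, 0, 0], "roll": 0}, {"claw": 0.0, "slide": [-0.004, 0, 0], "roll": 0}, {"claw": 0.0, "slide": [-0.002, 0, 0], "roll": 0}, {"claw": 0.0, "slide": [-0.001, 0, 0], "roll": 0}, {"claw": 0.0, "slide": [-0.001, 0, 0], "roll": 0}, {"claw": 0.0, "slide": [-0.001, 0, 0], "roll": 0}, {"claw": 0.0, "slide": [-0.001, 0, 0], "roll": 0}])

```text
t: 20.5
eef_pos: [616.7, -13.4, 28.9]
tool_rot: [[-0.982, -0.187, -0.0], [-0.187, 0.982, 0.0], [0.0, 0.0, -1.0]]
wrist_force: [0.1, 0.5, -0.8]
opening: -0.0
gripper_force: 0.0
```

```bash
python3 -c "
from h import *
st()"
```

```text
t20.5 n,y,z [ 603.28 -128.44   28.88] yaw0.1885 tilt [-0.  0.] F n,y,z [ 0.22  0.47 -0.75] tq [ 0.044 -0.019  0.067] open-0.00
```

Call:
arm_command(moves=[{"claw": 0.0, "slide": [-0.0005, 0, 0], "roll": 0}, {"claw": 0.0, "slide": [-0.0005, 0, 0], "roll": 0}, {"claw": 0.0, "slide": [-0.0005, 0, 0], "roll": 0}])

```text
t: 20.8
eef_pos: [618.1, -13.4, 28.9]
tool_rot: [[-0.982, -0.187, -0.0], [-0.187, 0.982, -0.0], [0.0, -0.0, -1.0]]
wrist_force: [-0.7, -0.4, -0.0]
opening: 0.001
gripper_force: 0.0
```

Call:
arm_command(moves=[{"claw": 0.0, "slide": [-0.0005, 0, 0], "roll": 0}, {"claw": 0.0, "slide": [-0.0005, 0, 0], "roll": 0}])

```text
t: 21.0
eef_pos: [619.0, -13.3, 28.9]
tool_rot: [[-0.982, -0.187, -0.0], [-0.187, 0.982, -0.0], [0.0, -0.0, -1.0]]
wrist_force: [-1.7, -0.7, 1.3]
opening: 0.004
gripper_force: 0.9
```

Call:
arm_command(moves=[{"claw": 0.0, "slide": [-0.0005, 0, 0], "roll": 0}, {"claw": 0.0, "slide": [-0.0005, 0, 0], "roll": 0}])

```text
t: 21.2
eef_pos: [619.4, -13.2, 28.8]
tool_rot: [[-0.982, -0.187, -0.002], [-0.187, 0.982, -0.0], [0.002, 0.0, -1.0]]
wrist_force: [-12.2, -2.4, 8.0]
opening: -0.003
gripper_force: 5.8
```

```bash
python3 -c "
from h import *
st()"
```

```text
t21.2 n,y,z [ 605.97 -128.73   28.83] yaw0.1882 tilt [-0.0022 -0.0002] F n,y,z [-12.4   -0.1    7.98] tq [-0.355  1.706  0.007] open-0.00
```

Call:
arm_command(moves=[{"claw": 0.0, "slide": [0.004, 0, 0], "roll": 0}, {"claw": 0.0, "slide": [0.008, -0.02, 0], "roll": 0}, {"claw": 0.0, "slide": [0, -0.03, 0], "roll": 0}, {"claw": 0.0, "slide": [0, -0.03, 0], "roll": 0}, {"claw": 0.0, "slide": [-0.02, 0, 0], "roll": 0}, {"claw": 0.0, "slide": [-0.025, 0, 0], "roll": 0}, {"claw": 0.0, "slide": [0, 0.004, 0], "roll": 0}, {"claw": 0.0, "slide": [0, 0.004, 0], "roll": 0}, {"claw": 0.0, "slide": [0, 0.003, 0], "roll": 0}, {"claw": 0.0, "slide": [0, 0, 0], "roll": 0}])

```text
t: 22.2
eef_pos: [664.9, -74.2, 29.0]
tool_rot: [[-0.982, -0.187, -0.0], [-0.187, 0.982, 0.0], [0.0, 0.0, -1.0]]
wrist_force: [-0.0, 0.8, -0.2]
opening: -0.001
gripper_force: 0.0
```

```bash
python3 -c "
from h import *
st((639,-194,29))"
```

```text
t22.2 n,y,z [ 639.33 -197.16   29.  ] yaw0.1886 tilt [-0.0002  0.0001] F n,y,z [ 0.11  0.75 -0.16] tq [-0.047 -0.009 -0.054] open-0.00
roll 0.0005976881214113106 slide now [ 0.0003  0.0032 -0.    ] slide after roll [ 0.0003  0.0032 -0.    ]
```

Call:
arm_command(moves=[{"claw": 0.0, "slide": [0, 0.001, 0], "roll": 0}, {"claw": 0.0, "slide": [0, 0.001, 0], "roll": 0}, {"claw": 0.0, "slide": [0, 0.001, 0], "roll": 0}])

```text
t: 22.5
eef_pos: [664.8, -71.8, 29.0]
tool_rot: [[-0.982, -0.187, 0.0], [-0.187, 0.982, -0.0], [-0.0, -0.0, -1.0]]
wrist_force: [-1.2, 0.1, 0.1]
opening: -0.002
gripper_force: 0.0
```

Call:
arm_command(moves=[{"claw": 0.0, "slide": [0, 0.0005, 0], "roll": 0}, {"claw": 0.0, "slide": [0, 0.0005, 0], "roll": 0}])

```text
t: 22.7
eef_pos: [664.6, -70.7, 28.9]
tool_rot: [[-0.982, -0.187, -0.0], [-0.187, 0.982, -0.0], [0.0, 0.0, -1.0]]
wrist_force: [0.8, 0.4, -0.1]
opening: 0.005
gripper_force: 0.0
```

Call:
arm_command(moves=[{"claw": 0.0, "slide": [0, 0.0005, 0], "roll": 0}, {"claw": 0.0, "slide": [0, 0.0005, 0], "roll": 0}])

```text
t: 22.9
eef_pos: [664.5, -69.9, 28.9]
tool_rot: [[-0.982, -0.187, 0.0], [-0.187, 0.982, -0.0], [-0.0, -0.0, -1.0]]
wrist_force: [0.6, -1.6, 0.0]
opening: 0.002
gripper_force: 0.9
```

Call:
arm_command(moves=[{"claw": 0.0, "slide": [0, 0.0004, 0], "roll": 0}, {"claw": 0.0, "slide": [0, 0.0004, 0], "roll": 0}])

```text
t: 23.1
eef_pos: [664.3, -69.4, 28.9]
tool_rot: [[-0.982, -0.187, 0.0], [-0.187, 0.982, -0.001], [-0.0, -0.001, -1.0]]
wrist_force: [0.7, -5.9, -0.7]
opening: 0.006
gripper_force: 3.1
```

Call:
arm_command(moves=[{"claw": 0.0, "slide": [0, 0.0004, 0], "roll": 0}, {"claw": 0.0, "slide": [0, 0.0002, 0], "roll": 0}])

```text
t: 23.3
eef_pos: [664.3, -69.3, 28.9]
tool_rot: [[-0.982, -0.187, 0.001], [-0.187, 0.982, -0.001], [-0.0, -0.001, -1.0]]
wrist_force: [0.7, -8.2, -0.5]
opening: -0.002
gripper_force: 4.4
```

Call:
arm_command(moves=[{"claw": 0.0, "slide": [0, -0.004, 0], "roll": 0}, {"claw": 0.0, "slide": [0, -0.01, 0], "roll": 0}, {"claw": 0.0, "slide": [0.02, 0, 0], "roll": 0}, {"claw": 0.0, "slide": [0.027, 0, 0], "roll": 0}, {"claw": 0.0, "slide": [0, 0.03, 0], "roll": 0}, {"claw": 0.0, "slide": [0, 0.035, 0], "roll": 0}, {"claw": 0.0, "slide": [0, 0.035, 0], "roll": 0}, {"claw": 0.0, "slide": [0, 0.035, 0], "roll": 0}, {"claw": 0.0, "slide": [0, 0.035, 0], "roll": 0}, {"claw": 0.0, "slide": [0, 0.035, 0], "roll": 0}, {"claw": 0.0, "slide": [0, 0.01, 0], "roll": 0}, {"claw": 0.0, "slide": [0, 0, 0], "roll": 0}])

```text
t: 24.5
eef_pos: [580.4, 121.1, 29.0]
tool_rot: [[-0.982, -0.189, 0.0], [-0.189, 0.982, 0.0], [-0.0, 0.0, -1.0]]
wrist_force: [-0.2, -0.5, -0.0]
opening: 0.002
gripper_force: 0.0
```

```bash
python3 -c "
from h import *
st((602.5,11,29))"
```

```text
t24.5 n,y,z [592.86  10.52  28.97] yaw0.1901 tilt [0.0001 0.0001] F n,y,z [-0.31 -0.43 -0.01] tq [0.032 0.012 0.077] open0.00
roll 0.0020652869804861917 slide now [-0.0096  0.0005 -0.    ] slide after roll [-0.0096  0.0005 -0.    ]
```

Call:
arm_command(moves=[{"claw": 0.0, "slide": [-0.004, 0, 0], "roll": 0}, {"claw": 0.0, "slide": [-0.003, 0, 0], "roll": 0}, {"claw": 0.0, "slide": [-0.001, 0, 0], "roll": 0}, {"claw": 0.0, "slide": [-0.001, 0, 0], "roll": 0}, {"claw": 0.0, "slide": [-0.001, 0, 0], "roll": 0}, {"claw": 0.0, "slide": [-0.0005, 0, 0], "roll": 0}])

```text
t: 25.1
eef_pos: [590.8, 122.1, 28.9]
tool_rot: [[-0.982, -0.187, 0.0], [-0.187, 0.982, -0.0], [-0.0, -0.0, -1.0]]
wrist_force: [0.8, 0.1, 0.1]
opening: -0.002
gripper_force: 0.0
```

Call:
arm_command(moves=[{"claw": 0.0, "slide": [-0.0005, 0, 0], "roll": 0}, {"claw": 0.0, "slide": [-0.0005, 0, 0], "roll": 0}])

```text
t: 25.3
eef_pos: [591.8, 122.5, 28.9]
tool_rot: [[-0.982, -0.187, 0.0], [-0.187, 0.982, 0.0], [-0.0, -0.0, -1.0]]
wrist_force: [0.4, -0.2, -0.7]
opening: -0.002
gripper_force: 0.0
```

Call:
arm_command(moves=[{"claw": 0.0, "slide": [-0.0005, 0, 0], "roll": 0}, {"claw": 0.0, "slide": [-0.0005, 0, 0], "roll": 0}])

```text
t: 25.5
eef_pos: [592.3, 122.6, 28.8]
tool_rot: [[-0.982, -0.187, -0.001], [-0.187, 0.982, -0.0], [0.001, 0.0, -1.0]]
wrist_force: [-6.4, -1.1, 2.8]
opening: 0.003
gripper_force: 3.1
```

```bash
python3 -c "
from h import *
st()"
```

```text
t25.5 n,y,z [604.83   9.76  28.84] yaw0.1883 tilt [-0.0011 -0.0002] F n,y,z [-6.49  0.1   2.81] tq [-0.106  0.947  0.007] open0.00
```

Call:
arm_command(moves=[{"claw": 0.0, "slide": [-0.0004, 0, 0], "roll": 0}, {"claw": 0.0, "slide": [-0.0002, 0, 0], "roll": 0}])

```text
t: 25.7
eef_pos: [592.4, 122.7, 28.8]
tool_rot: [[-0.982, -0.187, -0.003], [-0.187, 0.982, -0.0], [0.003, 0.0, -1.0]]
wrist_force: [-10.3, -1.5, 6.0]
opening: -0.0
gripper_force: 5.2
```

Call:
arm_command(moves=[{"claw": 0.0, "slide": [0.004, 0, 0], "roll": 0}, {"claw": 0.0, "slide": [0.008, -0.02, 0], "roll": 0}, {"claw": 0.0, "slide": [0, -0.03, 0], "roll": 0}, {"claw": 0.0, "slide": [0, -0.03, 0], "roll": 0}, {"claw": 0.0, "slide": [0, -0.03, 0], "roll": 0}, {"claw": 0.0, "slide": [0, -0.03, 0], "roll": 0}, {"claw": 0.0, "slide": [-0.005, 0, 0], "roll": 0}, {"claw": 0.0, "slide": [-0.004, 0, 0], "roll": 0}, {"claw": 0.0, "slide": [-0.001, 0, 0], "roll": 0}, {"claw": 0.0, "slide": [-0.001, 0, 0], "roll": 0}, {"claw": 0.0, "slide": [0, 0, 0], "roll": 0}])

```text
t: 26.8
eef_pos: [618.5, -14.2, 28.9]
tool_rot: [[-0.982, -0.188, -0.0], [-0.188, 0.982, 0.0], [0.0, 0.0, -1.0]]
wrist_force: [-1.3, 0.8, 0.4]
opening: 0.001
gripper_force: 0.0
```

```bash
python3 -c "
from h import *
st()"
```

```text
t26.8 n,y,z [ 604.92 -129.52   28.87] yaw0.1892 tilt [-0.0001  0.    ] F n,y,z [-1.16  0.99  0.38] tq [-0.025 -0.037  0.025] open0.00
```

Call:
arm_command(moves=[{"claw": 0.0, "slide": [-0.0005, 0, 0], "roll": 0}, {"claw": 0.0, "slide": [-0.0005, 0, 0], "roll": 0}, {"claw": 0.0, "slide": [0, 0, 0], "roll": 0}])

```text
t: 27.1
eef_pos: [619.5, -14.7, 28.9]
tool_rot: [[-0.982, -0.187, 0.0], [-0.187, 0.982, -0.0], [-0.0, -0.0, -1.0]]
wrist_force: [0.4, 0.5, -0.1]
opening: 0.003
gripper_force: 0.0
```

Call:
arm_command(moves=[{"claw": 0.0, "slide": [-0.0004, 0, 0], "roll": 0}, {"claw": 0.0, "slide": [0, 0, 0], "roll": 0}])

```text
t: 27.3
eef_pos: [619.6, -14.7, 28.8]
tool_rot: [[-0.982, -0.187, -0.001], [-0.187, 0.982, 0.0], [0.001, 0.0, -1.0]]
wrist_force: [-4.8, -0.5, 2.9]
opening: 0.003
gripper_force: 1.8
```

Call:
arm_command(moves=[{"claw": 0.0, "slide": [-0.0005, 0, 0], "roll": 0}, {"claw": 0.0, "slide": [0, 0, 0], "roll": 0}])

```text
t: 27.5
eef_pos: [619.6, -14.7, 28.8]
tool_rot: [[-0.982, -0.187, -0.002], [-0.187, 0.982, -0.0], [0.002, 0.0, -1.0]]
wrist_force: [-8.9, 0.3, 5.9]
opening: -0.002
gripper_force: 4.4
```

Call:
arm_command(moves=[{"claw": 0.0, "slide": [0.004, 0, 0], "roll": 0}, {"claw": 0.0, "slide": [0.012, 0, 0], "roll": 0}, {"claw": 0.0, "slide": [0.01, 0, -0.025], "roll": 0}, {"claw": 0.0, "slide": [0.01, 0, -0.035], "roll": 0}, {"claw": 0.0, "slide": [0.02, 0, -0.035], "roll": 0}, {"claw": 0.0, "slide": [0.035, 0, -0.035], "roll": 0}, {"claw": 0.0, "slide": [0.04, 0, -0.02], "roll": 0}, {"claw": 0.0, "slide": [0.04, 0, 0], "roll": 0}, {"claw": 0.0, "slide": [0.03, 0, 0], "roll": 0}, {"claw": 0.0, "slide": [0, 0, 0], "roll": 0}])

```text
t: 28.5
eef_pos: [420.6, -52.6, 179.3]
tool_rot: [[-0.983, -0.186, 0.001], [-0.186, 0.983, -0.0], [-0.001, -0.0, -1.0]]
wrist_force: [0.4, 0.0, 0.6]
opening: -0.004
gripper_force: 0.0
```

```bash
python3 -c "
from h import *
st(); im,_=snap('top','t8'); im2,_=snap('side','s8')
a=cv2.resize(im[112:196,232:372],None,fx=4.5,fy=4.5,interpolation=cv2.INTER_CUBIC)
b=cv2.resize(im2[150:200,290:430],None,fx=4.5,fy=4.5,interpolation=cv2.INTER_CUBIC)
c=np.vstack([a,b]); print(c.shape); cv2.imwrite('pics/t8c.png',c[:,:,::-1])"
```

```text
t28.5 n,y,z [ 403.4  -130.26  179.26] yaw0.1872 tilt [ 0.001  -0.0003] F n,y,z [ 0.42 -0.07  0.59] tq [0.006 0.001 0.023] open-0.00
(603, 630, 3)
```

View pics/t8c.png

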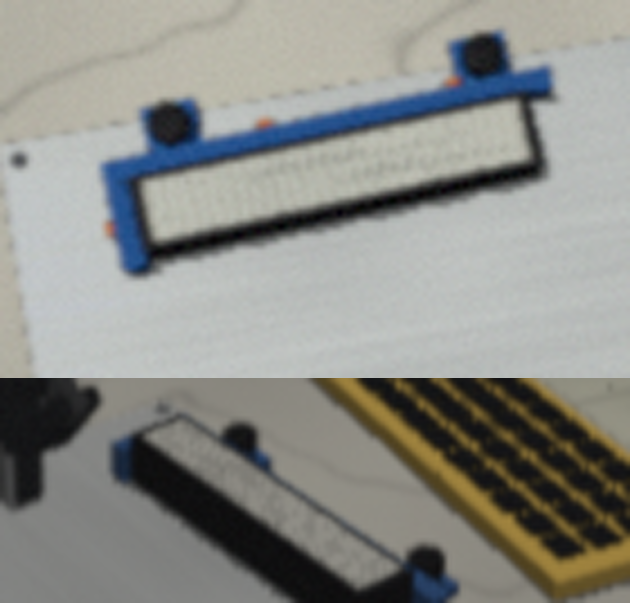

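All three pins stick out at the back: (265,124), (453,82) and (109,229). The filter is flush along the fence and against the stop, and it lies flat. Handing in.

```bash
python3 -c "
from plant import robot
print(robot.close_job())"
```

```text
the job is handed in; nothing more can be done
None
```

The filter is seated in the corner, flush along the fence and against the stop. In the last picture all three pins look fully home with the arm clear. Pushes peaked at about 12 N in the readings, and the job was handed in at about 28.5 s.

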